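Fetch the heating block from behind the bottles

TASK

The aluminium block with many small holes stands at the back of the grey rack, behind two amber bottles. First move both bottles out to stand on the white tray; then, while they wait there, take the block and seat it flat in the framed recess on top of the dry-bath heater; finally stand each bottle back in the very place in the rack it came from. Set the glass bottles down gently, keep them upright, and leave everything else where it is.

Things in the scene. Friction and masses are not known exactly. Their poses are not given: they have to be found in the camera images.
- bottle_tall_center (a point): Taller, wider amber glass bottle in a front pocket of the rack (which one varies); return it to where it stood within 10 mm. Body 68 mm in diameter, 140 mm high; orange cap 46 mm in diameter, the top 24 mm, below it 10 mm of 36 mm neck, then the sloping shoulder. Grip it by the cap. Point: on its axis, half-way up, 70 mm above its foot; z up. 0.3 to 0.55 kg.
- bottle_short_center (a point): Shorter amber glass bottle in a front pocket of the rack (which one varies); return it to where it stood within 10 mm. Body 54 mm in diameter, 112 mm high; orange cap 46 mm in diameter, the top 24 mm, below it 10 mm of 36 mm neck, then the sloping shoulder. Grip it by the cap. Point: on its axis, half-way up, 56 mm above its foot; z up. 0.2 to 0.35 kg.
- block_fine_center (a point): plain aluminium block with 24 small dark holes (7.5 mm) in its top, 50 mm along its x, 80 mm along its y, 45 mm high, about 0.4 kg; stands on the rack's floor in the rear section, in the middle. Grip it across its 50 mm width, along its x. Point: centre of the block; z is up.
- rack: fixed grey plastic rack, 176 mm (x) by 204 mm (y), floor 5 mm thick, rim 16 mm high. Origin: centre of its underside; its front (-x) looks to the robot. Dividers 12 mm high form two front pockets, 90 (x) by 95 mm (y), centred at x = -38, y = +49 and -49 mm, and a rear section, 72 (x) by 194 mm (y), centred at x = +47 mm.
- tray: fixed white plastic tray, the side area for the bottles, 150 mm (x) by 230 mm (y), floor 4 mm thick, rim 12 mm high and 4 mm thick. Origin: centre of its underside. It is to the left or right of the rack. Both bottles fit side by side along its y, for example at y = +55 and -55 mm.
- heater_seat (a point): centre of the recess floor on top of the dry-bath heater, a fixed white box 150 by 130 mm, 75 mm high, on the other side of the rack from the tray. Recess floor 75 mm above the bench, dark steel frame 10 mm high, inside 66 mm (x) by 96 mm (y). The block goes in flat, its 80 mm length along this y, either way round. z up.
- block_wide_center (a point): bystander, leave alone: aluminium block of the same outer size (50 by 80 by 45 mm) with 6 wide dark holes, loose on the bench beyond the rack, to its right. Point: its centre.
- bottle_small_center (a point): bystander, leave alone: small amber bottle with orange cap, 42 mm in diameter, 80 mm high, loose on the bench beyond the rack. Point: its centre.
- vial_left_center (a point): bystander, leave alone: small amber vial with white cap, 23 mm in diameter, 38 mm high, loose in the rack's rear section at the rack's +y end, about 78 mm from the block's centre. Point: its centre.
- vial_right_center (a point): bystander, leave alone: a like vial at the rack's -y end of the rear section. Point: its centre.

How it is judged:
On the way, in this order (a step that is already met when the one before it is completed fails the run):
1. both bottles stand released on the white tray, the block still at its place in the rack (x of bottle_tall_center in the frame of tray between -0.06 and 0.06 m and y of bottle_tall_center in the frame of tray between -0.1 and 0.1 m and z of bottle_tall_center in the frame of tray below 0.081 m and angle between each of bottle_tall_center, bottle_short_center's own z axis and vertical below 0.12 rad and linear speed of each of bottle_tall, bottle_short below 0.03 m/s and contact force between the fingers and bottle_tall below 0.3 N and x of bottle_short_center in the frame of tray between -0.06 and 0.06 m and y of bottle_short_center in the frame of tray between -0.1 and 0.1 m and z of bottle_short_center in the frame of tray below 0.067 m and contact force between the fingers and bottle_short below 0.3 N and distance of block_fine_center from where it was at the start of the episode below 0.02 m), for 0.2 s.
2. the fine-hole block sits released and flat in the heater's recess while both bottles still stand on the tray (horizontal distance between block_fine_center and heater_seat below 0.014 m and z of block_fine_center in the frame of heater_seat between 0.0175 and 0.0275 m and angle between block_fine_center's own z axis and vertical below 0.08 rad and angle between the x axis of block_fine_center and the x axis of heater_seat, either way round below 0.3 rad and linear speed of each of block_fine, bottle_tall, bottle_short below 0.03 m/s and contact force between the fingers and block_fine below 0.3 N and x of bottle_tall_center in the frame of tray between -0.06 and 0.06 m and y of bottle_tall_center in the frame of tray between -0.1 and 0.1 m and z of bottle_tall_center in the frame of tray below 0.081 m and angle between each of bottle_tall_center, bottle_short_center's own z axis and vertical below 0.12 rad and contact force between the fingers and bottle_tall below 0.3 N and x of bottle_short_center in the frame of tray between -0.06 and 0.06 m and y of bottle_short_center in the frame of tray between -0.1 and 0.1 m and z of bottle_short_center in the frame of tray below 0.067 m and contact force between the fingers and bottle_short below 0.3 N), for 0.2 s.
At the end, for the whole second after the job is handed in: Each bottle stands upright, released and at rest within 15 mm of where it was at the start, and the fine-hole block lies flat, released and at rest inside the heater's recess (centre within 14 mm, sides along the frame) (distance of each of bottle_tall_center, bottle_short_center from where it was at the start of the episode below 0.015 m and angle between each of bottle_tall_center, bottle_short_center's own z axis and vertical below 0.12 rad and linear speed of each of bottle_tall, bottle_short, block_fine below 0.03 m/s and contact force between the fingers and bottle_tall below 0.3 N and contact force between the fingers and bottle_short below 0.3 N and horizontal distance between block_fine_center and heater_seat below 0.014 m and z of block_fine_center in the frame of heater_seat between 0.0175 and 0.0275 m and angle between block_fine_center's own z axis and vertical below 0.08 rad and angle between the x axis of block_fine_center and the x axis of heater_seat, either way round below 0.3 rad and contact force between the fingers and block_fine below 0.3 N); the robot touches nothing.
It fails at once if a reagent bottle is tipped over (angle between any of bottle_tall_center, bottle_short_center's own z axis and vertical above 0.6 rad).
It fails at once if a glass bottle is dropped or banged down on the tray or the rack (over 80 N) (contact force between any of bottle_tall, bottle_short and tray above 80 N or contact force between any of bottle_tall, bottle_short and rack above 80 N).
It fails at once if a bystander (wide-hole block, small bottle, vials) is pushed over 25 mm or knocked over (distance of any of block_wide_center, bottle_small_center, vial_left_center, vial_right_center from where it was at the start of the episode above 0.025 m or angle between any of block_wide_center, bottle_small_center, vial_left_center, vial_right_center's own z axis and vertical above 0.5 rad).
It also fails if it takes over 109 s, if anything falls off the work surface, if the arm or the gripper's body presses on something with over 40 N, if the wrist force passes 120 N, or if a joint passes its speed limit or range.

ROBOT

A 6-joint arm with a two-finger parallel gripper is mounted at the origin on the work surface. World frame = base frame: x ahead of the robot, y to its left, z up, the work surface at z = 0. Lengths are in m, angles in rad, forces in N, time in s.
With the tool pointing down it reaches from about 0.25 to 0.775 m from the base axis. Payload 8.9 kg.
Tool frame: the origin (TCP) lies at the very end of the fingers, on their centre line; the grasp point (between the pads) lies 19 mm behind it; z points along the fingers, y is the line along which they close (so a half turn about z gives the same grasp; the last joint's range is limited). The gripper opens to 85 mm and grips with 20 to 120 N. Pads are 22 mm wide; open, the fingers measure 114 mm over their backs; the gripper's body (76 mm by 85 mm) begins 54 mm behind the grasp point. The pads swing forward as they close: fully open they stand 13 mm farther back than shut.
Start: joints at [1.081, 0.291, -0.153, 1.127, 0, 1.431], TCP at [0.18, 0.493, 0.203] pointing down, gripper open.
Joint ranges: [-2.52, 2.52], [-0.91, 1.74], [-1.3, 1.37], [-1.96, 2.02], [-1.52, 1.47], [-3.14, 3.14]. Speed limits (rad/s): [2.22, 2.22, 2.79, 3.14, 3.14, 3.14].

INTERFACE

Orientations are given as a 3x3 rotation matrix whose columns are the frame's x, y, z axes.
In Python, from station import robot gives the robot as it stands. The module is installed in compiled form; this text tells all that it offers.
- The arm moves only by the tool drive_tool, never from a script. Its argument "increments" is a list of rows, each a list of 7 numbers: the closure, from -1 (fully open) to 1 (shut), so that 0 is half open, then the shift along the tool's x, y, z in units of 30 mm (1.0 is 30 mm), then the turn, a rotation vector about the tool's x, y, z in units of 0.1 rad (1.0 is 0.1 rad). In form: [[fingers, x, y, z, rx, ry, rz], ...]. A call has 1 to 20 rows; each row shifts and turns the commanded pose from where the row before left it, along the tool's axes as they then stand; what a row does not reach is not made up. A row lasts 1/10 s, in which the tool goes at most 50 mm and 8.59 degrees, less where a joint would pass 70% of its speed; a pose out of reach is approached as far as the arm can. A call with a number of a shift or a turn outside -1 to 1 is refused whole. A call with a gripper value outside its range is refused whole. The fingers move at their own pace and stop on an object; "force" is the grip in N (left out, the last holds). Time passes only in rows, so rows that do not move let the fingers close. It gives the time, the measured TCP pose, the force, the opening and the grip force at its end, in the units of the state.
- robot.sense(): the state, without advancing time (a new reading comes with each control period).
- robot.capture(name): name is "scene" or "top" or "wrist"; returns (picture, depth): 480x640x3 uint8, red, green, blue; 480x640 float32, m along the optical axis (not along the pixel's ray), 0 where there is no reading.
- robot.get_calibration(name): a dict with "fov_y" (degrees; the focal length in pixels is half the picture's height over the tangent of half this angle, whatever the lens; pixels are square), "cx", "cy" (the principal point, pixels), "R" (3x3) and "t" (3): a world point X has camera coordinates R X + t; the wrist camera has in their place "mount" (4x4, takes a point from camera to tool coordinates, whose origin is the TCP and whose axes are the flange's). Camera axes: x right, y down, z forward; pixel columns grow to the right and rows downward; lengths in m; the calibration is good to about 2 mm. A picture is of the moment at which its call begins: read the wrist's pose just before it. get_calibration takes no time and is no camera call.
- robot.close_job(): hands the job in; it is judged then, once.
The state is a dict: "time_s": time; "q": joint angles; "joint_velocities": joint speeds; "effort": joint torques, N m; "tcp_pos": TCP position; "tcp_rot": TCP orientation; "force": force on the tool from outside, world axes, zero at the start; "moment": the same for the moment, N m; "finger_gap": opening from 0.0 (shut) to 1.0 (fully open); "finger_force": force on a finger pad.
Only numpy, scipy, OpenCV 4.12 (cv2) and the standard library are available. Lean on these libraries where they do the work, as an engineer would, in place of code of your own. Each camera call takes 0.05 s, during which the arm holds its last target. There are 200 camera calls.

## Working session

There is one attempt and no reset: what is moved stays moved. The work goes in short steps, Python scripts to look and compute and a tool call to move; the robot and the scene stay as the last step left them, time stands still between calls to the robot, and variables do not carry over. Pictures are saved under pics/ and viewed, at most 14 in all, crops included, and the job is handed in when it is done.

Besides the shell and the picture viewer there is one more tool, called after "Call:" by a JSON object that holds its "fn" and its "kwargs". drive_tool: Moves the arm, as the interface text tells. Shifts and turns lie within -1 to 1; 1 stands for 30 mm of shift or 0.1 rad of turn. Its arguments: {"type":"object","properties":{"increments":{"type":"array","items":{"type":"array","items":{"type":"number"}}},"force":{"type":"number"}},"required":["increments"]}

```bash
mkdir -p pics
cat > h.py <<'E'
from station import robot
import numpy as np, cv2
def K(c):
    f=240/np.tan(np.radians(c['fov_y'])/2); return f,c['cx'],c['cy']
def world(name,depth,s=None):
    c=robot.get_calibration(name); f,cx,cy=K(c)
    v,u=np.mgrid[0:480,0:640]; P=np.stack([(u-cx)/f*depth,(v-cy)/f*depth,depth],-1)
    if 'R' in c: return (P-np.array(c['t']))@np.array(c['R'])
    M=np.array(c['mount']); P=P@M[:3,:3].T+M[:3,3]
    return P@np.array(s['tcp_rot']).T+np.array(s['tcp_pos'])
def save(n,im): cv2.imwrite('pics/'+n+'.png',im[:,:,::-1])
E
python3 - <<'E'
from h import *
s=robot.sense(); print(s['tcp_pos'],np.round(s['tcp_rot'],3).tolist(),s['time_s'])
for n in('scene','top'):
    im,d=robot.capture(n); save(n,im); np.savez('/tmp/'+n,im=im,d=d)
    c=robot.get_calibration(n); print(n,c, 'cam', -np.array(c['R']).T@np.array(c['t']))
E
```

```text
[0.18021282 0.49260442 0.20244257] [[-0.939, 0.344, -0.001], [0.344, 0.939, -0.001], [0.0, -0.001, -1.0]] 0.0
scene {'fov_y': 57.69397511791885, 'cx': 318.72302628201373, 'cy': 246.13635998309985, 'R': array([[ 0.71862678,  0.69537733,  0.00509113],
       [ 0.43719547, -0.44609526, -0.78093478],
       [-0.54077322,  0.56342646, -0.62459182]]), 't': array([-0.44074014, -0.22642128,  1.20212543])} cam [ 1.06579526 -0.47183404  0.57626133]
top {'fov_y': 44.729615924780475, 'cx': 313.14509439095156, 'cy': 232.9932591348358, 'R': array([[ 0.00865799, -0.99989213, -0.01186482],
       [-0.98944907, -0.00685032, -0.14471909],
       [ 0.1446222 ,  0.01299261, -0.98940164]]), 't': array([0.01491376, 0.64628326, 1.37025813])} cam [0.4411655  0.00153617 1.44944212]
```

View pics/top.png

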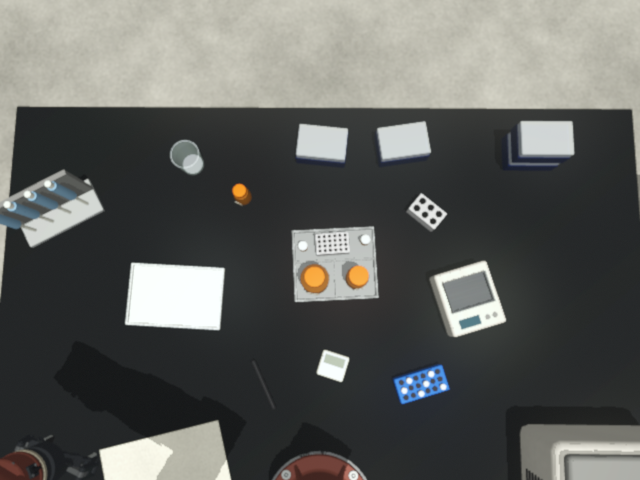

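View pics/scene.png

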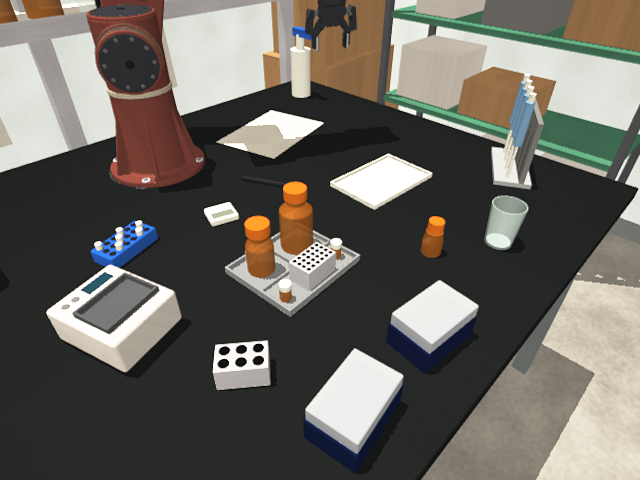

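Run:
```python
from h import *
for n in('top','scene'):
    z=np.load('/tmp/'+n+'.npz'); im,d=z['im'],z['d']; W=world(n,d)
    hsv=cv2.cvtColor(im,cv2.COLOR_RGB2HSV)
    m=cv2.inRange(hsv,(5,150,120),(22,255,255))
    k,l,st,_=cv2.connectedComponentsWithStats(m)
    for i in range(1,k):
        if st[i,4]<60: continue
        p=W[(l==i)&(d>0)]; t=p[p[:,2]>np.percentile(p[:,2],95)-.006]
        print(n,st[i],'top z',np.round(np.percentile(p[:,2],95),3),'mid',np.round((t.min(0)+t.max(0))/2,3),'ext',np.round(np.ptp(t,0),3))
```

```text
top [232 183  16  17 207] top z 0.084 mid [0.745 0.198 0.083] ext [0.029 0.03  0.009]
top [301 265  27  27 584] top z 0.148 mid [0.536 0.015 0.147] ext [0.043 0.043 0.01 ]
top [347 266  21  22 365] top z 0.122 mid [ 0.54  -0.084  0.121] ext [0.041 0.041 0.011]
scene [  0   0  11  23 131] top z 0.348 mid [-0.487 -0.111  0.348] ext [0.012 0.01  0.013]
scene [ 22   0  37  18 505] top z 0.34 mid [-0.521 -0.007  0.339] ext [0.053 0.068 0.009]
scene [ 279  181   33   73 1891] top z 0.145 mid [0.535 0.012 0.143] ext [0.046 0.045 0.008]
scene [ 244  215   29   62 1463] top z 0.117 mid [ 0.542 -0.088  0.115] ext [0.047 0.046 0.008]
scene [422 216  24  41 709] top z 0.08 mid [0.746 0.196 0.078] ext [0.03  0.033 0.008]
scene [280 291  11  11  87] top z 0.029 mid [ 0.639 -0.112  0.027] ext [0.012 0.015 0.008]
```

The top view shows the tray at about (175,297), the rack at (335,264) with the tall bottle at (314,278) and the short at (357,276), the fine block at (332,243), and the heater at (467,298), turned about 15°. The scene view agrees.

Run:
```python
from h import *
z=np.load('/tmp/top.npz'); im,d=z['im'],z['d']; W=world('top',d)
c=robot.get_calibration('top'); f,cx,cy=K(c); R=np.array(c['R']); C=-R.T@np.array(c['t'])
def cast(uv,h):
    r=np.c_[(uv[:,0]-cx)/f,(uv[:,1]-cy)/f,np.ones(len(uv))]@R; return C+r*((h-C[2])/r[:,2])[:,None]
def rect(m,box,h,name):
    u0,v0,u1,v1=box; mm=np.zeros((480,640),np.uint8); mm[v0:v1,u0:u1]=m[v0:v1,u0:u1]
    k,l,st,_=cv2.connectedComponentsWithStats(mm.astype(np.uint8)); i=1+np.argmax(st[1:,4])
    v,u=np.nonzero(l==i); p=cast(np.c_[u,v].astype(float),h)[:,:2]
    r=cv2.minAreaRect((p*1000).astype(np.float32)); print(name,np.round(r[0],1),np.round(r[1],1),round(r[2],1),'depth z',np.round(np.percentile(W[l==i][:,2],[5,50,95]),3))
hsv=cv2.cvtColor(im,cv2.COLOR_RGB2HSV); V=hsv[...,2]; S=hsv[...,1]
rect((V>120),(110,250,240,340),.012,'tray')
rect((V>60)&(S<60)|(W[...,2]>.008),(285,220,385,310),.016,'rack')
rect(W[...,2]>.04,(310,228,355,259),.05,'block')
rect(W[...,2]>.03,(420,250,520,345),.075,'heater')
rect((V<140)&(S<60)&(W[...,2]>.06),(435,262,505,312),.085,'frame')
rect((V<100)&(S<60)&(W[...,2]>.06),(435,262,505,312),.075,'recess')
rect(W[...,2]>.03,(400,185,455,235),.045,'wide')
cv2.imwrite('pics/crop.png',cv2.resize(im[220:340,285:515,::-1],None,fx=3.4,fy=3.4,interpolation=cv2.INTER_CUBIC))
```

```text
tray [493.1 359.5] [234.5 154.1] 87.3 depth z [-0.001  0.004  0.012]
rack [576.3 -32.4] [185.8 210.8] 3.0 depth z [-0.     0.009  0.142]
block [623.3 -26.8] [51.4 79.7] 5.0 depth z [0.045 0.05  0.055]
heater [ 490.9 -343. ] [149.2 137.9] 17.0 depth z [0.064 0.075 0.084]
frame [ 505.5 -341.7] [ 69.1 101.7] 17.2 depth z [0.071 0.076 0.085]
recess [ 533.6 -386. ] [34.4  1.5] 16.7 depth z [0.071 0.076 0.079]
wide [ 703.1 -257.9] [79.8 53.5] 50.5 depth z [0.039 0.045 0.05 ]
```

View pics/crop.png

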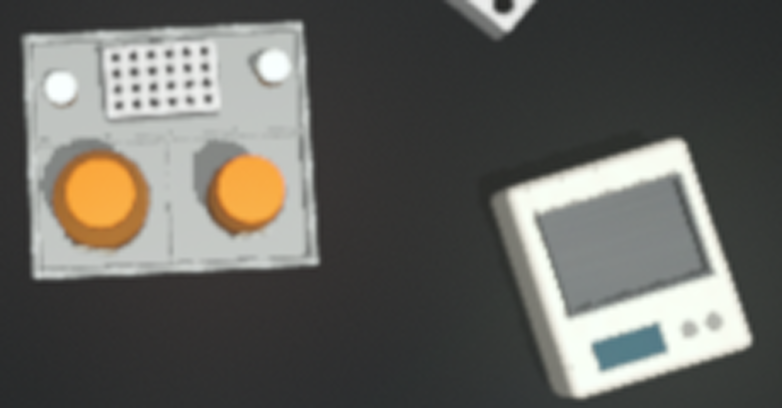

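Call:
{"fn": "drive_tool", "kwargs": {"increments": [[-1,0,0,0,0,0,0.5],[-1,0,0,0,0,0,0.98],[-1,0,0,0,0,0,0.98],[-1,0,0,0,0,0,0.98],[-1,0,0,0,0,0,0.98],[-1,0,0,0,0,0,0.98],[-1,0,0,0,0,0,0.98],[-1,0,0,0,0,0,0.98],[-1,0,0,0,0,0,0.98],[-1,0,0,0,0,0,0.98],[-1,0,0,0,0,0,0.98],[-1,0,0,0,0,0,0.98],[-1,0,0,0,0,0,0.4],[-1,0,0,0,0,0,0]], "force": 40}}

```text
time_s: 1.5
tcp_pos: [0.1803, 0.4928, 0.2027]
tcp_rot: [[-0.052, 0.999, -0.0], [0.999, 0.052, -0.001], [-0.001, -0.0, -1.0]]
force: [0.1, -0.6, -0.4]
finger_gap: 0.998
finger_force: 0.0
```

Call:
{"fn": "drive_tool", "kwargs": {"increments": [[-1,-0.4,0.3,-0.1,0,0,0],[-1,-0.85,0.56,-0.1,0,0,0],[-1,-0.85,0.56,-0.1,0,0,0],[-1,-0.85,0.56,-0.1,0,0,0],[-1,-0.85,0.56,-0.1,0,0,0],[-1,-0.85,0.56,-0.1,0,0,0],[-1,-0.85,0.56,-0.1,0,0,0],[-1,-0.85,0.56,-0.1,0,0,0],[-1,-0.85,0.56,-0.1,0,0,0],[-1,-0.85,0.56,-0.1,0,0,0],[-1,-0.85,0.56,-0.1,0,0,0],[-1,-0.85,0.56,-0.1,0,0,0],[-1,-0.85,0.56,-0.1,0,0,0],[-1,-0.85,0.56,-0.1,0,0,0],[-1,-0.85,0.56,-0.1,0,0,0],[-1,-0.85,0.56,-0.1,0,0,0],[-1,-0.85,0.56,-0.1,0,0,0],[-1,-0.85,0.56,-0.1,0,0,0],[-1,-0.85,0.56,-0.1,0,0,0],[-1,-0.4,0.2,0,0,0,0]]}}

```text
time_s: 3.5
tcp_pos: [0.5235, 0.0246, 0.2601]
tcp_rot: [[-0.051, 0.999, 0.001], [0.999, 0.051, -0.001], [-0.001, 0.001, -1.0]]
force: [0.5, -0.5, -1.0]
finger_gap: 0.996
finger_force: 0.0
```

```bash
cat >> h.py <<'E'
def togo(p,yaw=None):
    s=robot.sense(); R=np.array(s['tcp_rot']); d=R.T@(np.array(p)-s['tcp_pos'])/.03
    y=np.degrees(np.arctan2(R[1,1],R[0,1]))
    print('t',round(s['time_s'],1),'tcp',np.round(s['tcp_pos'],4),'yaw',round(y,2),'tilt',np.round(R[:2,2],4),'units',np.round(d,2),'rz',None if yaw is None else round(np.radians(y-yaw)*10,2),'gap',round(s['finger_gap'],3),'F',np.round(s['force'],1))
def wcaps(n,depth_top):
    s=robot.sense(); im,d=robot.capture('wrist'); save(n,im); np.savez('/tmp/'+n,im=im,d=d,pos=s['tcp_pos'],rot=s['tcp_rot'])
    W=world('wrist',d,s); m=cv2.inRange(cv2.cvtColor(im,cv2.COLOR_RGB2HSV),(5,150,120),(22,255,255))
    k,l,st,_=cv2.connectedComponentsWithStats(m)
    for i in range(1,k):
        if st[i,4]<300: continue
        p=W[(l==i)&(d>0)]; h=np.percentile(p[:,2],90); t=p[abs(p[:,2]-h)<.004]
        c,r=cv2.minEnclosingCircle((t[:,:2]*1000).astype(np.float32)); print(st[i],'z',round(h,4),'centre',np.round(c,1),'r',round(r,1),'bbox mid',np.round((np.percentile(t,1,0)+np.percentile(t,99,0))/2,4))
E
python3 -c "
from h import *
wcaps('w1',0); togo([.536,.013,.2],3)"
```

```text
[ 529    2   79   54 2721] z 0.0817 centre [745.9 197.4] r 16.1 bbox mid [0.7461 0.1974 0.0806]
[ 298  175   67  169 7399] z 0.1462 centre [535.7  14.6] r 22.7 bbox mid [0.5356 0.015  0.1455]
t 3.5 tcp [0.5237 0.024  0.2598] yaw 2.89 tilt [ 0.0003 -0.001 ] units [-0.38  0.39  1.99] rz -0.02 gap 0.999 F [ 0.  -1.3 -0.9]
```

View pics/w1.png

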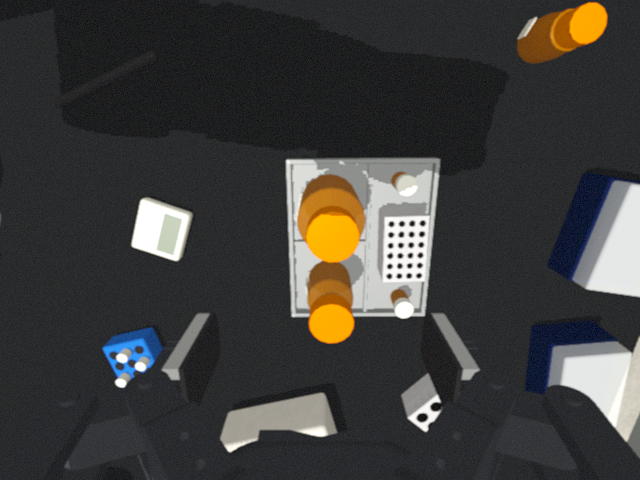

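The wrist view shows the tall cap at (332,236), the short cap at (332,322), the block at (405,249). The tall cap agrees with the top view.

Call:
{"fn": "drive_tool", "kwargs": {"increments": [[-1,-0.17,0.2,0.2,0,0,0],[-1,-0.17,0.19,0.4,0,0,0],[-1,0,0,0.6,0,0,0],[-1,0,0,0.6,0,0,0],[-1,0,0,0.6,0,0,0],[-1,0,0,0.6,0,0,0],[-1,0,0,0.6,0,0,0],[-1,0,0,0.5,0,0,0],[-1,0,0,0.4,0,0,0],[-1,0,0,0.2,0,0,0],[-1,0,0,0.07,0,0,0],[-1,0,0,0,0,0,0]]}}

```text
time_s: 4.75
tcp_pos: [0.5348, 0.0177, 0.117]
tcp_rot: [[-0.052, 0.999, 0.0], [0.999, 0.052, 0.0], [0.0, 0.0, -1.0]]
force: [-0.6, -0.5, -0.3]
finger_gap: 0.999
finger_force: 0.0
```

Run:
```python
from h import *
togo([.536,.0145,.117],3)
z=np.load('/tmp/w1.npz'); im,d=z['im'],z['d']; W=world('wrist',d,dict(tcp_pos=z['pos'],tcp_rot=z['rot']))
m=cv2.inRange(cv2.cvtColor(im,cv2.COLOR_RGB2HSV),(5,150,120),(22,255,255))>0
t=W[m&(abs(W[...,2]-.117)<.006)&(W[...,1]<-.05)&(W[...,0]<.6)]
c,r=cv2.minEnclosingCircle((t[:,:2]*1000).astype(np.float32)); print('short',c,r,np.median(t[:,2]))
mb=(abs(W[...,2]-.05)<.006)&(abs(W[...,0]-.623)<.045)&(abs(W[...,1]+.027)<.055)&(d>0)&(cv2.cvtColor(im,cv2.COLOR_RGB2HSV)[...,1]<60)
print('block',cv2.minAreaRect((W[mb][:,:2]*1000).astype(np.float32)),np.median(W[mb][:,2]))
```

```text
t 4.8 tcp [0.5348 0.0177 0.117 ] yaw 2.99 tilt [0.0001 0.    ] units [-0.11  0.04 -0.  ] rz -0.0 gap 0.999 F [-0.6 -0.5 -0.3]
short (541.7678833007812, -86.27001190185547) 22.942649841308594 0.1177880002184169
block ((624.548828125, -27.605175018310547), (50.275352478027344, 80.80976867675781), 4.569871425628662) 0.05100892119811093
```

Call:
{"fn": "drive_tool", "kwargs": {"increments": [[-1,-0.11,0.04,0,0,0,0],[-1,0,0,0,0,0,0],[0.5,0,0,0,0,0,0],[1,0,0,0,0,0,0],[1,0,0,0,0,0,0],[1,0,0,0,0,0,0],[1,0,0,0,0,0,0],[1,0,0,0,0,0,0],[1,0,0,0,0,0,0],[1,0,0,0,0,0,0],[1,0,0,0,0,0,0],[1,0,0,0,0,0,0]], "force": 40}}

```text
time_s: 5.95
tcp_pos: [0.5361, 0.0144, 0.1169]
tcp_rot: [[-0.052, 0.999, -0.0], [0.999, 0.052, 0.0], [0.0, -0.0, -1.0]]
force: [-0.6, -0.4, 0.5]
finger_gap: -0.0
finger_force: 0.0
```

```bash
python3 -c "
from h import *
im,d=robot.capture('scene'); save('s2',cv2.resize(im[120:330,200:420],None,fx=2.7,fy=2.7)); togo([.5,0,.1])
wcaps('w2',0)"
```

```text
t 6.0 tcp [0.536  0.0144 0.1169] yaw 2.98 tilt [-0.0001 -0.    ] units [-0.42 -1.22  0.56] rz None gap -0.002 F [-0.2 -0.3  0.3]
[  262   188   112   154 11328] z 0.1462 centre [535.6  14.6] r 22.8 bbox mid [0.5355 0.0195 0.1451]
[311 395  19  42 606] z 0.1946 centre [537.9   4.4] r 3.8 bbox mid [0.5378 0.0044 0.1947]
```

View pics/s2.png

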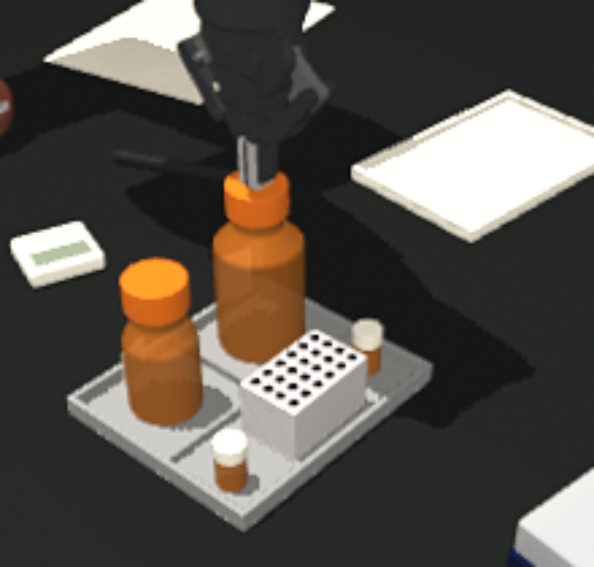

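View pics/w2.png

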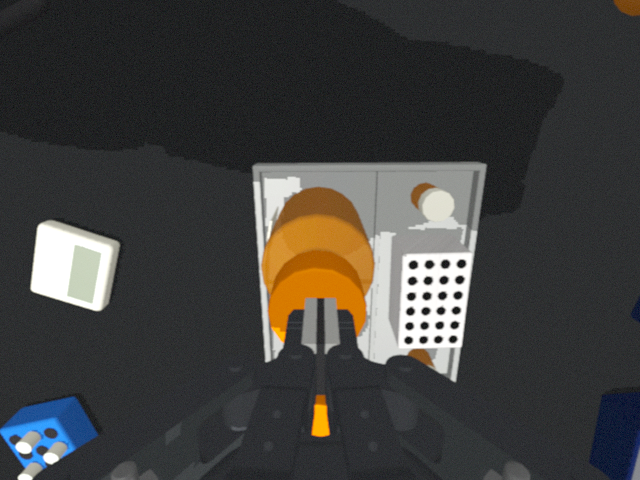

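The scene view (255,185) shows the fingers shut on or above the cap, with the bottle undisturbed. The wrist view has the tips at about (320,300). I'll check the true fingertip height by depth.

Run:
```python
from h import *
z=np.load('/tmp/w2.npz'); im,d=z['im'],z['d']; W=world('wrist',d,dict(tcp_pos=z['pos'],tcp_rot=z['rot']))
for u,v in((311,305),(311,320),(311,340),(330,305),(330,340),(295,330)): print(u,v,np.round(W[v,u],4))
im,d=robot.capture('scene'); W=world('scene',d)
m=(W[...,2]>.105)&(W[...,2]<.24)&(np.hypot(W[...,0]-.536,W[...,1]-.0145)<.06)&(cv2.cvtColor(im,cv2.COLOR_RGB2HSV)[...,1]<90)
p=W[m]
for a in np.arange(.11,.2,.01):
    q=p[abs(p[:,2]-a)<.005]
    if len(q):print(round(a,3),len(q),np.round(q.mean(0),3),np.round(q.min(0),3),np.round(q.max(0),3))
print(robot.get_calibration('wrist')['mount'])
s=robot.sense(); print(s['q'])
```

```text
311 305 [0.5327 0.0244 0.1569]
311 320 [0.533  0.0241 0.1681]
311 340 [0.5333 0.0246 0.182 ]
330 305 [0.5407 0.0247 0.1566]
330 340 [0.54   0.0247 0.1817]
295 330 [0.5271 0.0205 0.17  ]
0.14 1 [0.541 0.017 0.145] [0.541 0.017 0.145] [0.541 0.017 0.145]
0.15 32 [0.541 0.006 0.152] [0.522 0.001 0.147] [0.549 0.018 0.155]
0.16 68 [0.542 0.007 0.16 ] [ 0.523 -0.     0.156] [0.551 0.021 0.165]
0.17 80 [0.543 0.008 0.17 ] [0.523 0.001 0.165] [0.551 0.022 0.175]
0.18 58 [0.541 0.006 0.179] [0.524 0.    0.175] [0.55  0.021 0.185]
0.19 96 [0.539 0.003 0.191] [ 0.505 -0.002  0.185] [0.568 0.025 0.195]
[[ 6.18660321e-04 -9.45486740e-01 -3.25660010e-01  8.31625755e-02]
 [ 9.99999797e-01  5.34353495e-04  3.48326622e-04  9.80599106e-04]
 [-1.55320638e-04 -3.25660159e-01  9.45486878e-01 -1.71932145e-01]
 [ 0.00000000e+00  0.00000000e+00  0.00000000e+00  1.00000000e+00]]
[-1.09571057e-01  3.75636950e-01 -2.68161669e-01  9.26959566e-01
  4.05876972e-06  1.40922535e+00]
```

The fingertips end at z≈0.147, although the reported TCP is at 0.117. I'll raise the tool and measure this offset in free air.

Call:
{"fn": "drive_tool", "kwargs": {"increments": [[1,0,0,-0.3,0,0,0],[1,0,0,-0.6,0,0,0],[1,0,0,-0.6,0,0,0],[1,0,0,-0.3,0,0,0],[1,0,0,-0.2,0,0,0],[1,0,0,0,0,0,0],[1,0,0,0,0,0,0]]}}

```text
time_s: 6.8
tcp_pos: [0.5358, 0.0144, 0.1764]
tcp_rot: [[-0.052, 0.999, -0.001], [0.999, 0.052, 0.0], [0.0, -0.001, -1.0]]
force: [-0.8, 0.5, -0.8]
finger_gap: -0.001
finger_force: 0.0
```

```bash
cat > tip.py <<'E'
from h import *
s=robot.sense(); im,d=robot.capture('scene'); W=world('scene',d); x,y,z=s['tcp_pos']
m=(W[...,2]>.148)&(W[...,2]<z+.06)&(abs(W[...,0]-x)<.07)&(abs(W[...,1]-y)<.03)
p=W[m]; print('tcp',np.round(s['tcp_pos'],4),'gap',s['finger_gap'],'lowest',np.round(np.percentile(p[:,2],[0,1,3]),4), 'n',len(p))
wim,wd=robot.capture('wrist'); w=world('wrist',wd,s)
m=(wd>0)&(w[...,2]>z-.02)&(w[...,2]<z+.08)&(abs(w[...,0]-x)<.07)&(abs(w[...,1]-y)<.03)
p=w[m]; print('wrist lowest',np.round(np.percentile(p[:,2],[0,1,3]),4),len(p))
E
python3 tip.py
```

```text
tcp [0.5358 0.0144 0.1764] gap -0.0014978921496753693 lowest [0.204  0.2056 0.206 ] n 233
wrist lowest [0.209  0.2116 0.2138] 6656
```

Call:
{"fn": "drive_tool", "kwargs": {"increments": [[-1,0,0,0,0,0,0],[-1,0,0,0,0,0,0],[-1,0,0,0,0,0,0],[-1,0,0,0,0,0,0],[-1,0,0,0,0,0,0],[-1,0,0,0,0,0,0],[-1,0,0,0,0,0,0],[-1,0,0,0,0,0,0]]}}

```text
time_s: 7.7
tcp_pos: [0.5361, 0.0144, 0.1769]
tcp_rot: [[-0.052, 0.999, 0.0], [0.999, 0.052, -0.0], [-0.0, 0.0, -1.0]]
force: [-0.4, -0.3, -0.1]
finger_gap: 0.998
finger_force: 0.0
```

```bash
python3 tip.py
```

```text
tcp [0.5361 0.0144 0.1769] gap 0.9981717213832378 lowest [0.2176 0.218  0.2194] n 206
wrist lowest [0.2183 0.2207 0.2225] 7120
```

The fingers really end 29 mm short of the reported TCP (41 mm when open, which matches the 13 mm swing). So all my TCP targets go about 33 mm lower: tall 0.084, short 0.056.

Call:
{"fn": "drive_tool", "kwargs": {"increments": [[-1,0,0,0.3,0,0,0],[-1,0,0,0.5,0,0,0],[-1,0,0,0.5,0,0,0],[-1,0,0,0.5,0,0,0],[-1,0,0,0.5,0,0,0],[-1,0,0,0.4,0,0,0],[-1,0,0,0.3,0,0,0],[-1,0,0,0.1,0,0,0],[-1,0,0,0,0,0,0],[0.3,0,0,0,0,0,0],[0.6,0,0,0,0,0,0],[1,0,0,0,0,0,0],[1,0,0,0,0,0,0],[1,0,0,0,0,0,0],[1,0,0,0,0,0,0],[1,0,0,0,0,0,0]], "force": 40}}

```text
time_s: 9.4
tcp_pos: [0.5363, 0.0143, 0.0846]
tcp_rot: [[-0.052, 0.999, 0.001], [0.999, 0.052, -0.0], [-0.0, 0.001, -1.0]]
force: [-1.1, 0.1, 5.2]
finger_gap: 0.524
finger_force: 40.3
```

Call:
{"fn": "drive_tool", "kwargs": {"increments": [[1,0,0,-0.1,0,0,0],[1,0,0,-0.2,0,0,0],[1,0,0,-0.4,0,0,0],[1,0,0,-0.4,0,0,0],[1,0,0,-0.4,0,0,0],[1,0,0,-0.3,0,0,0],[1,0.15,0,-0.2,0,0,0],[1,0.3,0,0,0,0,0],[1,0.5,-0.04,0,0,0,0],[1,0.7,-0.04,0,0,0,0],[1,0.7,-0.04,0,0,0,0],[1,0.7,-0.04,0,0,0,0],[1,0.7,-0.04,0,0,0,0],[1,0.7,-0.04,0,0,0,0]]}}

```text
time_s: 10.8
tcp_pos: [0.5208, 0.1493, 0.1432]
tcp_rot: [[-0.053, 0.999, -0.001], [0.999, 0.053, 0.0], [0.0, -0.001, -1.0]]
force: [-0.2, -0.2, -5.0]
finger_gap: 0.531
finger_force: 41.9
```

Call:
{"fn": "drive_tool", "kwargs": {"increments": [[1,0.7,-0.04,0,0,0,0],[1,0.7,-0.04,0,0,0,0],[1,0.7,-0.04,0,0,0,0],[1,0.7,-0.04,0,0,0,0],[1,0.7,-0.04,0,0,0,0],[1,0.7,-0.04,0,0,0,0],[1,0.7,-0.04,0,0,0,0],[1,0.7,-0.04,0,0,0,0],[1,0.7,-0.04,0,0,0,0],[1,0.7,-0.04,0,0,0,0],[1,0.7,0,0,0,0,0],[1,0.5,0,0,0,0,0],[1,0.36,0,0,0,0,0],[1,0.25,0,0,0,0,0],[1,0.15,0,0,0,0,0],[1,0,0,0,0,0,0],[1,0,0,0,0,0,0]]}}

```text
time_s: 12.5
tcp_pos: [0.4961, 0.4146, 0.1439]
tcp_rot: [[-0.051, 0.999, -0.0], [0.999, 0.051, -0.0], [-0.0, -0.0, -1.0]]
force: [-0.3, -1.1, -4.3]
finger_gap: 0.528
finger_force: 41.9
```

Run:
```python
from h import *
togo([.496,.415,.0835],3)
im,d=robot.capture('scene'); cv2.imwrite('pics/s3.png',im[60:360,180:580,::-1])
```

```text
t 12.5 tcp [0.4961 0.4146 0.1439] yaw 2.95 tilt [-0.0001 -0.0004] units [ 0.01 -0.    2.01] rz -0.01 gap 0.528 F [-0.3 -1.1 -4.3]
```

View pics/s3.png

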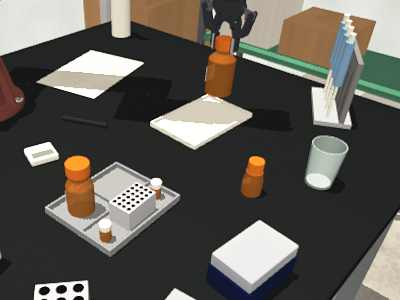

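The tall bottle hangs upright over the tray at (221,68) in the crop. Lowering it gently.

Call:
{"fn": "drive_tool", "kwargs": {"increments": [[1,0,0,0.2,0,0,0],[1,0,0,0.4,0,0,0],[1,0,0,0.4,0,0,0],[1,0,0,0.35,0,0,0],[1,0,0,0.25,0,0,0],[1,0,0,0.12,0,0,0],[1,0,0,0.06,0,0,0],[1,0,0,0.05,0,0,0],[1,0,0,0.05,0,0,0],[1,0,0,0.04,0,0,0],[1,0,0,0.03,0,0,0],[1,0,0,0.02,0,0,0],[1,0,0,0,0,0,0]]}}

```text
time_s: 13.85
tcp_pos: [0.4959, 0.4151, 0.0848]
tcp_rot: [[-0.052, 0.999, -0.0], [0.999, 0.052, -0.0], [-0.0, -0.0, -1.0]]
force: [-0.3, -0.6, -4.8]
finger_gap: 0.525
finger_force: 41.9
```

Call:
{"fn": "drive_tool", "kwargs": {"increments": [[1,0,0,0.03,0,0,0],[1,0,0,0.03,0,0,0],[1,0,0,0,0,0,0],[1,0,0,0,0,0,0]]}}

```text
time_s: 14.25
tcp_pos: [0.4961, 0.4154, 0.0836]
tcp_rot: [[-0.052, 0.999, 0.001], [0.999, 0.052, 0.001], [0.001, 0.001, -1.0]]
force: [-2.7, 0.1, 3.3]
finger_gap: 0.533
finger_force: 42.5
```

Call:
{"fn": "drive_tool", "kwargs": {"increments": [[0,0,0,0,0,0,0],[-0.5,0,0,0,0,0,0],[-1,0,0,0,0,0,0],[-1,0,0,0,0,0,0],[-1,0,0,0,0,0,0],[-1,0,0,0,0,0,0],[-1,0,0,-0.2,0,0,0],[-1,0,0,-0.5,0,0,0],[-1,0,0,-0.7,0,0,0],[-1,0,0,-0.5,0,0,0],[-1,0,0,-0.3,0,0,0]]}}

```text
time_s: 15.35
tcp_pos: [0.4966, 0.4155, 0.1509]
tcp_rot: [[-0.052, 0.999, 0.002], [0.999, 0.052, 0.001], [0.001, 0.002, -1.0]]
force: [0.0, -0.5, -1.2]
finger_gap: 1.0
finger_force: 0.0
```

Call:
{"fn": "drive_tool", "kwargs": {"increments": [[-1,-0.4,0,0,0,0,0],[-1,-0.8,0.03,0,0,0,0],[-1,-0.96,0.04,0,0,0,0],[-1,-0.96,0.04,0,0,0,0],[-1,-0.96,0.04,0,0,0,0],[-1,-0.96,0.04,0,0,0,0],[-1,-0.96,0.04,0,0,0,0],[-1,-0.96,0.04,0,0,0,0],[-1,-0.96,0.04,0,0,0,0],[-1,-0.96,0.04,0,0,0,0],[-1,-0.96,0.04,0,0,0,0],[-1,-0.96,0.04,0,0,0,0],[-1,-0.96,0.04,0,0,0,0],[-1,-0.96,0.04,0,0,0,0],[-1,-0.96,0.04,0,0,0,0],[-1,-0.96,0.04,0,0,0,0],[-1,-0.96,0.04,0,0,0,0],[-1,-0.8,0.02,0,0,0,0],[-1,-0.36,0,0,0,0,0],[-1,0,0,0,0,0,0]]}}

```text
time_s: 17.35
tcp_pos: [0.5409, -0.0871, 0.1484]
tcp_rot: [[-0.05, 0.999, -0.001], [0.999, 0.05, 0.0], [0.0, -0.001, -1.0]]
force: [0.0, 0.2, -0.3]
finger_gap: 0.999
finger_force: 0.0
```

Run:
```python
from h import *
wcaps('w3',0); togo([.5415,-.086,.056],3)
im,d=robot.capture('top'); W=world('top',d)
m=cv2.inRange(cv2.cvtColor(im,cv2.COLOR_RGB2HSV),(5,150,120),(22,255,255))>0
p=W[m&(W[...,1]>.3)&(W[...,2]>.13)]; print('tall on tray',p.mean(0))
```

```text
[ 283  189   73  108 6234] z 0.1186 centre [541.3 -86.9] r 23.1 bbox mid [ 0.5415 -0.0864  0.1175]
t 17.4 tcp [ 0.5409 -0.086   0.1485] yaw 2.91 tilt [-0.0009  0.0005] units [-0.    0.02  3.08] rz -0.02 gap 1.001 F [ 0.  -0.4  0.1]
tall on tray [0.49452479 0.41359405 0.14329391]
```

Tall stands on the tray. The short cap measures the same as before, so descending on it.

Call:
{"fn": "drive_tool", "kwargs": {"increments": [[-1,-0.01,0.02,0.3,0,0,0],[-1,0,0,0.5,0,0,0],[-1,0,0,0.5,0,0,0],[-1,0,0,0.5,0,0,0],[-1,0,0,0.5,0,0,0],[-1,0,0,0.4,0,0,0],[-1,0,0,0.28,0,0,0],[-1,0,0,0.1,0,0,0],[-1,0,0,0,0,0,0],[0.3,0,0,0,0,0,0],[0.6,0,0,0,0,0,0],[1,0,0,0,0,0,0],[1,0,0,0,0,0,0],[1,0,0,0,0,0,0],[1,0,0,0,0,0,0],[1,0,0,0,0,0,0]], "force": 40}}

```text
time_s: 19.05
tcp_pos: [0.5425, -0.0865, 0.0573]
tcp_rot: [[-0.052, 0.999, 0.001], [0.999, 0.052, -0.0], [-0.0, 0.001, -1.0]]
force: [-2.1, 0.5, 5.8]
finger_gap: 0.53
finger_force: 40.2
```

Call:
{"fn": "drive_tool", "kwargs": {"increments": [[1,0,0,-0.1,0,0,0],[1,0,0,-0.2,0,0,0],[1,0,0,-0.4,0,0,0],[1,0,0,-0.4,0,0,0],[1,0,0,-0.4,0,0,0],[1,0,0,-0.3,0,0,0],[1,0.15,0,-0.2,0,0,0],[1,0.3,0,0,0,0,0],[1,0.5,-0.05,0,0,0,0],[1,0.7,-0.06,0,0,0,0],[1,0.7,-0.06,0,0,0,0],[1,0.7,-0.06,0,0,0,0],[1,0.7,-0.06,0,0,0,0],[1,0.7,-0.07,0,0,0,0]]}}

```text
time_s: 20.45
tcp_pos: [0.5233, 0.0486, 0.1159]
tcp_rot: [[-0.053, 0.999, -0.001], [0.999, 0.053, 0.0], [0.0, -0.001, -1.0]]
force: [0.6, 0.8, -3.0]
finger_gap: 0.526
finger_force: 41.3
```

Call:
{"fn": "drive_tool", "kwargs": {"increments": [[1,0.7,-0.07,0,0,0,0],[1,0.7,-0.07,0,0,0,0],[1,0.7,-0.07,0,0,0,0],[1,0.7,-0.07,0,0,0,0],[1,0.7,-0.07,0,0,0,0],[1,0.7,-0.07,0,0,0,0],[1,0.7,-0.07,0,0,0,0],[1,0.7,-0.07,0,0,0,0],[1,0.7,-0.07,0,0,0,0],[1,0.7,-0.06,0,0,0,0],[1,0.57,0,0,0,0,0],[1,0.5,0,0,0,0,0],[1,0.35,0,0,0,0,0],[1,0.2,0,0,0,0,0],[1,0.1,0,0,0,0,0],[1,0,0,0,0,0,0],[1,0,0,0,0,0,0]]}}

```text
time_s: 22.15
tcp_pos: [0.4903, 0.3061, 0.1166]
tcp_rot: [[-0.051, 0.999, -0.0], [0.999, 0.051, -0.0], [-0.0, -0.0, -1.0]]
force: [0.5, 0.3, -2.7]
finger_gap: 0.526
finger_force: 41.3
```

Call:
{"fn": "drive_tool", "kwargs": {"increments": [[1,0,0,0.2,0,0,0],[1,0,0,0.4,0,0,0],[1,0,0,0.4,0,0,0],[1,0,0,0.35,0,0,0],[1,0,0,0.25,0,0,0],[1,0,0,0.12,0,0,0],[1,0,0,0.06,0,0,0],[1,0,0,0.05,0,0,0],[1,0,0,0.05,0,0,0],[1,0,0,0.04,0,0,0],[1,0,0,0.03,0,0,0],[1,0,0,0.03,0,0,0],[1,0,0,0.02,0,0,0],[1,0,0,0,0,0,0]]}}

```text
time_s: 23.55
tcp_pos: [0.4902, 0.3066, 0.0565]
tcp_rot: [[-0.052, 0.999, -0.0], [0.999, 0.052, -0.0], [-0.0, -0.0, -1.0]]
force: [0.6, 0.2, -2.6]
finger_gap: 0.525
finger_force: 41.3
```

Call:
{"fn": "drive_tool", "kwargs": {"increments": [[1,0,0,0.03,0,0,0],[1,0,0,0.02,0,0,0],[1,0,0,0,0,0,0],[1,0,0,0,0,0,0]]}}

```text
time_s: 23.95
tcp_pos: [0.4903, 0.307, 0.0563]
tcp_rot: [[-0.052, 0.999, 0.001], [0.999, 0.052, 0.001], [0.001, 0.001, -1.0]]
force: [-4.0, -1.0, 9.1]
finger_gap: 0.529
finger_force: 42.6
```

Call:
{"fn": "drive_tool", "kwargs": {"increments": [[0,0,0,0,0,0,0],[-0.5,0,0,0,0,0,0],[-1,0,0,0,0,0,0],[-1,0,0,0,0,0,0],[-1,0,0,0,0,0,0],[-1,0,0,0,0,0,0],[-1,0,0,-0.2,0,0,0],[-1,0,0,-0.5,0,0,0],[-1,0,0,-0.7,0,0,0],[-1,0,0,-0.6,0,0,0],[-1,0,0,-0.5,0,0,0],[-1,0,0,-0.3,0,0,0]]}}

```text
time_s: 25.15
tcp_pos: [0.4908, 0.307, 0.1408]
tcp_rot: [[-0.052, 0.999, 0.002], [0.999, 0.052, 0.001], [0.001, 0.002, -1.0]]
force: [0.2, -0.3, -0.1]
finger_gap: 0.998
finger_force: 0.0
```

Call:
{"fn": "drive_tool", "kwargs": {"increments": [[-1,-0.4,0.1,0,0,0,0],[-1,-0.8,0.27,0,0,0,0],[-1,-0.8,0.28,0,0,0,0],[-1,-0.8,0.28,0,0,0,0],[-1,-0.8,0.28,0,0,0,0],[-1,-0.8,0.28,0,0,0,0],[-1,-0.8,0.28,0,0,0,0],[-1,-0.8,0.28,0,0,0,0],[-1,-0.8,0.28,0,0,0,0],[-1,-0.8,0.28,0,0,0,0],[-1,-0.8,0.28,0,0,0,0],[-1,-0.8,0.28,0,0,0,0],[-1,-0.8,0.28,0,0,0,0],[-1,-0.8,0.28,0,0,0,0],[-1,-0.4,0.14,0,0,0,0],[-1,-0.17,0,0,0,0,-0.31],[-1,0,0,0,0,0,0],[-1,0,0,0,0,0,0]]}}

```text
time_s: 26.95
tcp_pos: [0.6234, -0.0277, 0.1387]
tcp_rot: [[-0.082, 0.997, -0.001], [0.997, 0.082, 0.0], [0.0, -0.001, -1.0]]
force: [-0.8, 0.8, 0.5]
finger_gap: 1.0
finger_force: 0.0
```

Run:
```python
from h import *
s=robot.sense(); im,d=robot.capture('wrist'); W=world('wrist',d,s); hsv=cv2.cvtColor(im,cv2.COLOR_RGB2HSV)
mb=(abs(W[...,2]-.05)<.006)&(abs(W[...,0]-.624)<.045)&(abs(W[...,1]+.027)<.055)&(d>0)&(hsv[...,1]<60)
r=cv2.minAreaRect((W[mb][:,:2]*1000).astype(np.float32)); print('block',r,np.median(W[mb][:,2])); save('w4',im)
togo([r[0][0]/1000,r[0][1]/1000,-.012],4.7)
im,d=robot.capture('top'); W=world('top',d)
m=cv2.inRange(cv2.cvtColor(im,cv2.COLOR_RGB2HSV),(5,150,120),(22,255,255))>0
for lo,hi in((.13,.16),(.105,.13)):
  p=W[m&(W[...,1]>.25)&(W[...,2]>lo)&(W[...,2]<hi)]; print('on tray',p.mean(0))
```

```text
block ((624.5352783203125, -27.356739044189453), (50.19969940185547, 79.78895568847656), 4.589069366455078) 0.05110978276340156
t 27.0 tcp [ 0.6235 -0.0275  0.1388] yaw 4.73 tilt [-0.0006  0.0003] units [-0.    0.04  5.03] rz 0.01 gap 1.002 F [ 0.5  0.1 -0.4]
on tray [0.49450963 0.41358452 0.14334534]
on tray [0.48865663 0.32244475 0.11489579]
```

View pics/w4.png

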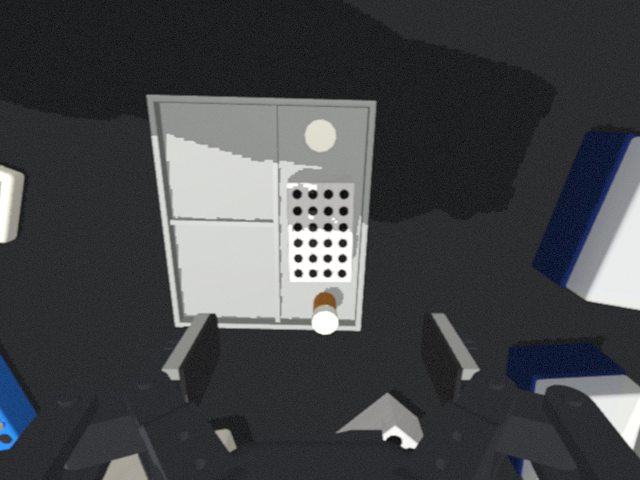

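The block at (320,232) is clear of the vials and aligned with the tool. Descending, with the fingertips staying above the rim.

Call:
{"fn": "drive_tool", "kwargs": {"increments": [[-1,0,0.03,0.3,0,0,0],[-1,0,0,0.6,0,0,0],[-1,0,0,0.7,0,0,0],[-1,0,0,0.7,0,0,0],[-1,0,0,0.7,0,0,0],[-1,0,0,0.6,0,0,0],[-1,0,0,0.5,0,0,0],[-1,0,0,0.4,0,0,0],[-1,0,0,0.3,0,0,0],[-1,0,0,0.15,0,0,0],[-1,0,0,0.05,0,0,0],[-1,0,0,0,0,0,0],[0,0,0,0,0,0,0],[0.5,0,0,0,0,0,0],[1,0,0,0,0,0,0],[1,0,0,0,0,0,0],[1,0,0,0,0,0,0],[1,0,0,0,0,0,0]], "force": 60}}

```text
time_s: 28.85
tcp_pos: [0.625, -0.028, -0.0102]
tcp_rot: [[-0.083, 0.997, 0.001], [0.997, 0.083, -0.0], [-0.0, 0.001, -1.0]]
force: [-0.8, -0.4, 5.5]
finger_gap: 0.575
finger_force: 64.4
```

Call:
{"fn": "drive_tool", "kwargs": {"increments": [[1,0,0,-0.1,0,0,0],[1,0,0,-0.3,0,0,0],[1,0,0,-0.5,0,0,0],[1,0,0,-0.6,0,0,0],[1,0,0,-0.7,0,0,0],[1,0,0,-0.7,0,0,0],[1,0,0,-0.7,0,0,0],[1,0,0,-0.7,0,0,0],[1,0,0,-0.6,0,0,0],[1,0,0,-0.4,0,0,0],[1,0,0,-0.2,0,0,0]]}}

```text
time_s: 29.95
tcp_pos: [0.6251, -0.0279, 0.1553]
tcp_rot: [[-0.083, 0.997, 0.001], [0.997, 0.083, -0.0], [-0.0, 0.001, -1.0]]
force: [-0.7, -0.2, -4.4]
finger_gap: 0.575
finger_force: 63.2
```

Call:
{"fn": "drive_tool", "kwargs": {"increments": [[1,-0.25,-0.2,0,0,0,0],[1,-0.5,-0.37,0,0,0,0],[1,-0.6,-0.45,0,0,0,0],[1,-0.6,-0.45,0,0,0,0],[1,-0.6,-0.45,0,0,0,0],[1,-0.6,-0.45,0,0,0,0],[1,-0.6,-0.45,0,0,0,0],[1,-0.6,-0.45,0,0,0,0],[1,-0.6,-0.45,0,0,0,0],[1,-0.5,-0.37,0,0,0,0],[1,-0.4,-0.25,0,0,0,0],[1,-0.2,-0.13,0,0,0,0],[1,0,0,0,0,0,-0.5],[1,0,0,0,0,0,-0.6],[1,0,0,0,0,0,-0.6],[1,0,0,0,0,0,-0.43],[1,0,0,0,0,0,0],[1,0,0,0,0,0,0]]}}

```text
time_s: 31.75
tcp_pos: [0.506, -0.2197, 0.1539]
tcp_rot: [[-0.291, 0.957, -0.0], [0.957, 0.291, 0.0], [0.0, -0.0, -1.0]]
force: [-0.2, 1.0, -3.8]
finger_gap: 0.577
finger_force: 63.1
```

Run:
```python
from h import *
s=robot.sense(); im,d=robot.capture('wrist'); save('w5',im); np.savez('/tmp/w5',im=im,d=d,pos=s['tcp_pos'],rot=s['tcp_rot']); togo([.505,-.342,.15],17)
```

```text
t 31.8 tcp [ 0.5061 -0.2197  0.1539] yaw 16.9 tilt [-0.0002  0.0002] units [-3.89 -1.22  0.13] rz -0.02 gap 0.578 F [-0.2 -0.1 -4.4]
```

View pics/w5.png

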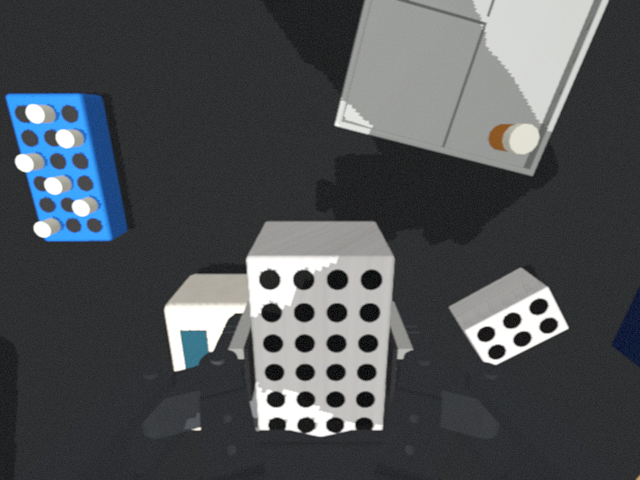

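The wrist view is blocked: the held block at (320,330) hides the heater. I'll measure the frame from the initial scene and top views, using its raised rim at z = 0.085.

Run:
```python
from h import *
for n in('top','scene'):
    z=np.load('/tmp/'+n+'.npz'); im,d=z['im'],z['d']; W=world(n,d); V=cv2.cvtColor(im,cv2.COLOR_RGB2HSV)[...,2]
    reg=(abs(W[...,0]-.505)<.08)&(abs(W[...,1]+.342)<.085)&(W[...,2]>.065)&(d>0)
    for nm,m in(('dark',reg&(V<140)),('rim z',reg&(W[...,2]>.0805)),('box',(abs(W[...,0]-.49)<.13)&(abs(W[...,1]+.343)<.13)&(abs(W[...,2]-.075)<.006)&(d>0))):
        m=cv2.morphologyEx(m.astype(np.uint8),cv2.MORPH_CLOSE,np.ones((3,3)))
        k,l,st,_=cv2.connectedComponentsWithStats(m); i=1+np.argmax(st[1:,4]); p=W[(l==i)&(d>0)]
        r=cv2.minAreaRect((p[:,:2]*1000).astype(np.float32)); print(n,nm,len(p),np.round(r[0],1),np.round(r[1],1),round(r[2],1),np.round(np.percentile(p[:,2],[5,50,95]),3))
```

```text
top dark 1315 [ 505.8 -343.1] [ 69.2 103.5] 17.2 [0.071 0.076 0.085]
top rim z 361 [ 508.5 -345.1] [ 84.7 110.6] 16.9 [0.074 0.084 0.09 ]
top box 3534 [ 492.1 -347.9] [149.5 131.3] 17.4 [0.07  0.075 0.084]
scene dark 2594 [ 508.  -345.7] [ 76.3 105.4] 16.5 [0.074 0.076 0.085]
scene rim z 785 [ 506.2 -345.8] [ 79.1 105.7] 17.7 [0.081 0.084 0.086]
scene box 3318 [ 492.3 -351.1] [152.9 129.5] 17.4 [0.071 0.075 0.078]
```

Call:
{"fn": "drive_tool", "kwargs": {"increments": [[1,-0.2,-0.05,0,0,0,-0.03],[1,-0.4,-0.12,0,0,0,0],[1,-0.5,-0.15,0,0,0,0],[1,-0.5,-0.15,0,0,0,0],[1,-0.5,-0.15,0,0,0,0],[1,-0.5,-0.15,0,0,0,0],[1,-0.5,-0.15,0,0,0,0],[1,-0.4,-0.12,0,0,0,0],[1,-0.3,-0.1,0,0,0,0],[1,-0.2,-0.05,0,0,0,0],[1,-0.04,0,0,0,0,0],[1,0,0,0.3,0,0,0],[1,0,0,0.5,0,0,0],[1,0,0,0.6,0,0,0],[1,0,0,0.4,0,0,0],[1,0,0,0.3,0,0,0],[1,0,0,0.1,0,0,0],[1,0,0,0,0,0,0]]}}

```text
time_s: 33.6
tcp_pos: [0.5077, -0.346, 0.0879]
tcp_rot: [[-0.295, 0.956, -0.0], [0.956, 0.295, 0.0], [0.0, -0.0, -1.0]]
force: [0.3, -0.1, -4.9]
finger_gap: 0.576
finger_force: 63.1
```

Run:
```python
from h import *
togo([.507,-.346,.06],17.2)
im,d=robot.capture('scene'); cv2.imwrite('pics/s4.png',cv2.resize(im[200:390,20:240,::-1],None,fx=3,fy=3,interpolation=cv2.INTER_CUBIC))
```

```text
t 33.6 tcp [ 0.5077 -0.346   0.0879] yaw 17.14 tilt [-0.0002  0.0003] units [ 0.01 -0.02  0.93] rz -0.01 gap 0.576 F [ 0.3 -0.1 -4.9]
```

View pics/s4.png

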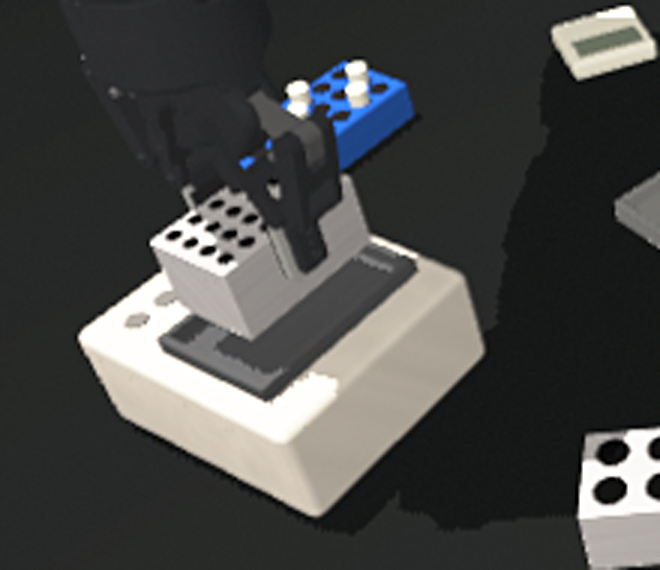

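The block hangs squarely over the recess, its lower corner at (250,335) inside the frame corner at (270,395). Lowering.

Call:
{"fn": "drive_tool", "kwargs": {"increments": [[1,0,0,0.15,0,0,0],[1,0,0,0.2,0,0,0],[1,0,0,0.2,0,0,0],[1,0,0,0.15,0,0,0],[1,0,0,0.08,0,0,0],[1,0,0,0.05,0,0,0],[1,0,0,0.04,0,0,0],[1,0,0,0.03,0,0,0],[1,0,0,0.02,0,0,0],[1,0,0,0,0,0,0],[1,0,0,0,0,0,0]]}}

```text
time_s: 34.75
tcp_pos: [0.5078, -0.3462, 0.0606]
tcp_rot: [[-0.295, 0.956, 0.0], [0.956, 0.295, -0.0], [-0.0, 0.0, -1.0]]
force: [0.2, -0.5, -3.9]
finger_gap: 0.575
finger_force: 63.1
```

Call:
{"fn": "drive_tool", "kwargs": {"increments": [[1,0,0,0.03,0,0,0],[1,0,0,0.02,0,0,0],[1,0,0,0.02,0,0,0],[1,0,0,0,0,0,0],[1,0,0,0,0,0,0]]}}

```text
time_s: 35.25
tcp_pos: [0.5079, -0.3463, 0.0597]
tcp_rot: [[-0.295, 0.956, 0.001], [0.956, 0.295, -0.001], [-0.001, 0.0, -1.0]]
force: [-2.9, 3.7, 10.0]
finger_gap: 0.58
finger_force: 64.9
```

Call:
{"fn": "drive_tool", "kwargs": {"increments": [[0.2,0,0,0,0,0,0],[-0.3,0,0,0,0,0,0],[-1,0,0,0,0,0,0],[-1,0,0,0,0,0,0],[-1,0,0,0,0,0,0],[-1,0,0,0,0,0,0],[-1,0,0,-0.2,0,0,0],[-1,0,0,-0.5,0,0,0],[-1,0,0,-0.7,0,0,0],[-1,0,0,-0.7,0,0,0],[-1,0,0,-0.7,0,0,0],[-1,0,0,-0.5,0,0,0],[-1,0.4,0.1,-0.2,0,0,0.4],[-1,0.7,0.2,0,0,0,0.7],[-1,0.7,0.2,0,0,0,0.7],[-1,0.7,0.2,0,0,0,0.5],[-1,0.7,0.2,0,0,0,0.18],[-1,0.4,0,0,0,0,0],[-1,0,0,0,0,0,0],[-1,0,0,0,0,0,0]]}}

```text
time_s: 37.25
tcp_pos: [0.5169, -0.2359, 0.1637]
tcp_rot: [[-0.052, 0.999, 0.0], [0.999, 0.052, -0.001], [-0.001, 0.0, -1.0]]
force: [-1.2, -0.9, -0.5]
finger_gap: 1.001
finger_force: 0.0
```

Run:
```python
from h import *
togo([.4903,.307,.15],3)
s=robot.sense(); im,d=robot.capture('wrist'); save('w6',im)
for n,W,I in(('wrist',world('wrist',d,s),im),):
    V=cv2.cvtColor(I,cv2.COLOR_RGB2HSV)[...,2]
    near=(np.hypot(W[...,0]-.507,W[...,1]+.346)<.09)
    p=W[near&(abs(W[...,2]-.12)<.006)]; r=cv2.minAreaRect((p[:,:2]*1000).astype(np.float32)); print(n,'block',r,np.percentile(p[:,2],[5,50,95]))
    m=near&(V<140)&(W[...,2]<.095)&(W[...,2]>.065); p=W[m]; print('dark',cv2.minAreaRect((p[:,:2]*1000).astype(np.float32)))
```

```text
t 37.2 tcp [ 0.5169 -0.2359  0.1637] yaw 2.96 tilt [ 0.0002 -0.0006] units [18.12  0.05  0.44] rz -0.01 gap 1.001 F [-1.2 -0.9 -0.5]
wrist block ((508.99481201171875, -345.43511962890625), (50.04618453979492, 81.48796844482422), 17.14638900756836) [0.11835763 0.12098504 0.12209364]
dark ((499.02294921875, -346.491455078125), (137.69122314453125, 128.9339141845703), 16.980573654174805)
```

View pics/w6.png

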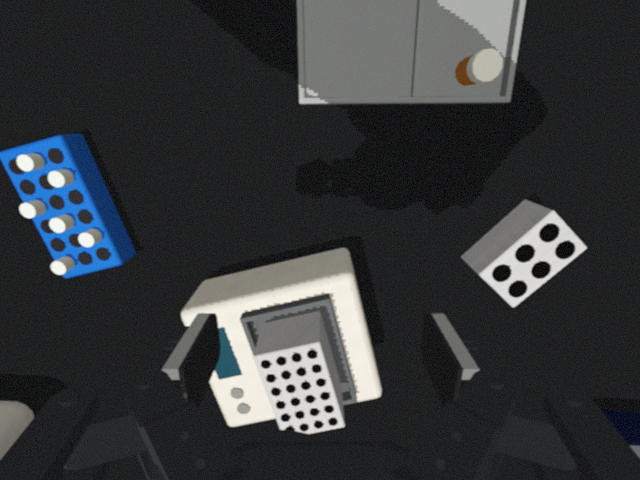

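The block sits flat (top at z≈0.12) inside the frame, seen at (300,385). Now back for the short bottle.

Call:
{"fn": "drive_tool", "kwargs": {"increments": [[-1,0.5,0,0,0,0,0],[-1,0.95,0,0,0,0,0],[-1,0.95,0,0,0,0,0],[-1,0.95,0,0,0,0,0],[-1,0.95,0,0,0,0,0],[-1,0.95,0,0,0,0,0],[-1,0.95,0,0,0,0,0],[-1,0.95,0,0,0,0,0],[-1,0.95,0,0,0,0,0],[-1,0.95,0,0,0,0,0],[-1,0.95,0,0,0,0,0],[-1,0.95,0,0,0,0,0],[-1,0.95,0,0,0,0,0],[-1,0.95,0,0,0,0,0],[-1,0.95,0,0,0,0,0],[-1,0.95,0,0,0,0,0],[-1,0.95,0,0,0,0,0],[-1,0.95,0,0,0,0,0],[-1,0.95,0.05,0,0,0,0],[-1,0.5,0,0,0,0,0]]}}

```text
time_s: 39.3
tcp_pos: [0.4903, 0.3088, 0.1633]
tcp_rot: [[-0.052, 0.999, -0.0], [0.999, 0.052, 0.0], [0.0, -0.0, -1.0]]
force: [0.2, -0.3, -0.0]
finger_gap: 1.003
finger_force: 0.0
```

Call:
{"fn": "drive_tool", "kwargs": {"increments": [[-1,0,0,0,0,0,0],[-1,0,0,0,0,0,0],[-1,0,0,0,0,0,0]]}}

```text
time_s: 39.6
tcp_pos: [0.4907, 0.306, 0.1634]
tcp_rot: [[-0.05, 0.999, -0.0], [0.999, 0.05, -0.0], [-0.0, -0.0, -1.0]]
force: [0.8, -0.3, 0.9]
finger_gap: 0.999
finger_force: 0.0
```

```bash
python3 -c "
from h import *
wcaps('w7',0); togo([.4903,.307,.0565],3)"
```

```text
[ 282   11  107  121 9997] z 0.1458 centre [495.6 414.9] r 23.0 bbox mid [0.4955 0.4147 0.1449]
[ 283  186   67   99 5361] z 0.1176 centre [489.8 306.4] r 22.9 bbox mid [0.4892 0.3069 0.1165]
[ 547  322   82   64 2720] z 0.0812 centre [746.3 198.4] r 16.6 bbox mid [0.7456 0.1988 0.0798]
t 39.6 tcp [0.4908 0.306  0.1635] yaw 2.85 tilt [-0.0001 -0.0003] units [ 0.04 -0.01  3.57] rz -0.03 gap 1.001 F [ 0.5 -0.3 -0.3]
```

Call:
{"fn": "drive_tool", "kwargs": {"increments": [[-1,0.02,-0.02,0.3,0,0,0],[-1,0,0,0.6,0,0,0],[-1,0,0,0.6,0,0,0],[-1,0,0,0.6,0,0,0],[-1,0,0,0.6,0,0,0],[-1,0,0,0.4,0,0,0],[-1,0,0,0.3,0,0,0],[-1,0,0,0.15,0,0,0],[-1,0,0,0,0,0,0],[0.3,0,0,0,0,0,0],[0.6,0,0,0,0,0,0],[1,0,0,0,0,0,0],[1,0,0,0,0,0,0],[1,0,0,0,0,0,0],[1,0,0,0,0,0,0],[1,0,0,0,0,0,0]], "force": 40}}

```text
time_s: 41.25
tcp_pos: [0.4903, 0.3079, 0.0576]
tcp_rot: [[-0.051, 0.999, 0.001], [0.999, 0.051, 0.001], [0.001, 0.001, -1.0]]
force: [-2.0, 0.5, 7.2]
finger_gap: 0.528
finger_force: 40.3
```

Call:
{"fn": "drive_tool", "kwargs": {"increments": [[1,0,0,-0.1,0,0,0],[1,0,0,-0.2,0,0,0],[1,0,0,-0.4,0,0,0],[1,0,0,-0.4,0,0,0],[1,0,0,-0.4,0,0,0],[1,0,0,-0.3,0,0,0],[1,-0.15,0,-0.2,0,0,0],[1,-0.3,0,0,0,0,0],[1,-0.5,0.05,0,0,0,0],[1,-0.7,0.07,0,0,0,0],[1,-0.7,0.07,0,0,0,0],[1,-0.7,0.07,0,0,0,0],[1,-0.7,0.07,0,0,0,0],[1,-0.7,0.07,0,0,0,0]]}}

```text
time_s: 42.65
tcp_pos: [0.5083, 0.1727, 0.1163]
tcp_rot: [[-0.05, 0.999, -0.001], [0.999, 0.05, -0.001], [-0.0, -0.001, -1.0]]
force: [0.4, -0.1, -2.5]
finger_gap: 0.53
finger_force: 41.3
```

Call:
{"fn": "drive_tool", "kwargs": {"increments": [[1,-0.7,0.07,0,0,0,0],[1,-0.7,0.07,0,0,0,0],[1,-0.7,0.07,0,0,0,0],[1,-0.7,0.07,0,0,0,0],[1,-0.7,0.07,0,0,0,0],[1,-0.7,0.07,0,0,0,0],[1,-0.7,0.07,0,0,0,0],[1,-0.7,0.07,0,0,0,0],[1,-0.7,0.07,0,0,0,0],[1,-0.7,0.01,0,0,0,0],[1,-0.6,0,0,0,0,0],[1,-0.5,0,0,0,0,0],[1,-0.35,0,0,0,0,0],[1,-0.2,0,0,0,0,0],[1,-0.1,0,0,0,0,0],[1,0,0,0,0,0,0],[1,0,0,0,0,0,0]]}}

```text
time_s: 44.35
tcp_pos: [0.5413, -0.0857, 0.1169]
tcp_rot: [[-0.052, 0.999, -0.0], [0.999, 0.052, 0.0], [0.0, -0.0, -1.0]]
force: [0.6, 0.1, -3.1]
finger_gap: 0.527
finger_force: 41.3
```

```bash
python3 -c "
from h import *
togo([.542,-.086,.0573],3)"
```

```text
t 44.4 tcp [ 0.5413 -0.0857  0.1169] yaw 2.96 tilt [-0.0002  0.0002] units [-0.01  0.02  1.99] rz -0.01 gap 0.527 F [ 0.6  0.1 -3.1]
```

Call:
{"fn": "drive_tool", "kwargs": {"increments": [[1,0,0.02,0.2,0,0,0],[1,0,0,0.4,0,0,0],[1,0,0,0.4,0,0,0],[1,0,0,0.35,0,0,0],[1,0,0,0.25,0,0,0],[1,0,0,0.12,0,0,0],[1,0,0,0.06,0,0,0],[1,0,0,0.05,0,0,0],[1,0,0,0.05,0,0,0],[1,0,0,0.03,0,0,0],[1,0,0,0.02,0,0,0],[1,0,0,0,0,0,0],[1,0,0,0,0,0,0]]}}

```text
time_s: 45.65
tcp_pos: [0.542, -0.0863, 0.0591]
tcp_rot: [[-0.051, 0.999, 0.0], [0.999, 0.051, -0.0], [-0.0, 0.0, -1.0]]
force: [-0.2, 0.2, -2.5]
finger_gap: 0.53
finger_force: 41.3
```

Call:
{"fn": "drive_tool", "kwargs": {"increments": [[1,0,0,0.03,0,0,0],[1,0,0,0.02,0,0,0],[1,0,0,0.02,0,0,0],[1,0,0,0,0,0,0],[1,0,0,0,0,0,0]]}}

```text
time_s: 46.15
tcp_pos: [0.5423, -0.0866, 0.0586]
tcp_rot: [[-0.051, 0.999, 0.001], [0.999, 0.051, -0.001], [-0.001, 0.001, -1.0]]
force: [-5.7, 0.1, 17.2]
finger_gap: 0.529
finger_force: 43.3
```

Call:
{"fn": "drive_tool", "kwargs": {"increments": [[0,0,0,0,0,0,0],[-0.5,0,0,0,0,0,0],[-1,0,0,0,0,0,0],[-1,0,0,0,0,0,0],[-1,0,0,0,0,0,0],[-1,0,0,0,0,0,0],[-1,0,0,-0.2,0,0,0],[-1,0,0,-0.5,0,0,0],[-1,0,0,-0.8,0,0,0],[-1,0,0,-0.8,0,0,0],[-1,0,0,-0.7,0,0,0],[-1,0,0,-0.4,0,0,0]]}}

```text
time_s: 47.35
tcp_pos: [0.5428, -0.0865, 0.161]
tcp_rot: [[-0.051, 0.999, 0.002], [0.999, 0.051, -0.001], [-0.001, 0.002, -1.0]]
force: [-0.6, 0.5, -0.5]
finger_gap: 0.999
finger_force: 0.0
```

Call:
{"fn": "drive_tool", "kwargs": {"increments": [[-1,0.4,0,0,0,0,0],[-1,0.8,-0.04,0,0,0,0],[-1,0.96,-0.04,0,0,0,0],[-1,0.96,-0.04,0,0,0,0],[-1,0.96,-0.04,0,0,0,0],[-1,0.96,-0.04,0,0,0,0],[-1,0.96,-0.04,0,0,0,0],[-1,0.96,-0.04,0,0,0,0],[-1,0.96,-0.04,0,0,0,0],[-1,0.96,-0.04,0,0,0,0],[-1,0.96,-0.04,0,0,0,0],[-1,0.96,-0.04,0,0,0,0],[-1,0.96,-0.04,0,0,0,0],[-1,0.96,-0.04,0,0,0,0],[-1,0.96,-0.04,0,0,0,0],[-1,0.96,-0.04,0,0,0,0],[-1,0.96,-0.04,0,0,0,0],[-1,0.8,-0.04,0,0,0,0],[-1,0.37,0,0,0,0,0],[-1,0,0,0,0,0,0]]}}

```text
time_s: 49.35
tcp_pos: [0.4948, 0.4162, 0.1577]
tcp_rot: [[-0.053, 0.999, -0.001], [0.999, 0.053, -0.001], [-0.001, -0.001, -1.0]]
force: [0.2, -0.3, -1.1]
finger_gap: 1.002
finger_force: 0.0
```

Run:
```python
from h import *
togo([.4957,.415,.0846],3)
im,d=robot.capture('top'); W=world('top',d)
m=cv2.inRange(cv2.cvtColor(im,cv2.COLOR_RGB2HSV),(5,150,120),(22,255,255))>0
p=W[m&(abs(W[...,1]+.086)<.05)&(abs(W[...,0]-.54)<.05)]; t=p[p[:,2]>np.percentile(p[:,2],95)-.006]
print('short back',(t.min(0)+t.max(0))/2,'was .540 -.084 .121')
```

```text
t 49.4 tcp [0.4948 0.4162 0.1577] yaw 3.03 tilt [-0.0014 -0.0007] units [-0.04  0.03  2.44] rz 0.01 gap 1.002 F [ 0.2 -0.3 -1.1]
short back [ 0.53961311 -0.08638547  0.12169295] was .540 -.084 .121
```

Call:
{"fn": "drive_tool", "kwargs": {"increments": [[-1,-0.02,0.02,0.3,0,0,0],[-1,0,0,0.5,0,0,0],[-1,0,0,0.5,0,0,0],[-1,0,0,0.5,0,0,0],[-1,0,0,0.35,0,0,0],[-1,0,0,0.2,0,0,0],[-1,0,0,0.08,0,0,0],[-1,0,0,0,0,0,0],[-1,0,0,0,0,0,0],[0.3,0,0,0,0,0,0],[0.6,0,0,0,0,0,0],[1,0,0,0,0,0,0],[1,0,0,0,0,0,0],[1,0,0,0,0,0,0],[1,0,0,0,0,0,0],[1,0,0,0,0,0,0]], "force": 40}}

```text
time_s: 51.0
tcp_pos: [0.4965, 0.4148, 0.0865]
tcp_rot: [[-0.051, 0.999, 0.0], [0.999, 0.051, 0.0], [0.0, 0.0, -1.0]]
force: [-2.7, -0.3, 5.7]
finger_gap: 0.526
finger_force: 40.6
```

Call:
{"fn": "drive_tool", "kwargs": {"increments": [[1,0,0,-0.1,0,0,0],[1,0,0,-0.2,0,0,0],[1,0,0,-0.4,0,0,0],[1,0,0,-0.4,0,0,0],[1,0,0,-0.4,0,0,0],[1,0,0,-0.3,0,0,0],[1,-0.15,0,-0.2,0,0,0],[1,-0.3,0,0,0,0,0],[1,-0.5,0.04,0,0,0,0],[1,-0.7,0.04,0,0,0,0],[1,-0.7,0.04,0,0,0,0],[1,-0.7,0.04,0,0,0,0],[1,-0.7,0.04,0,0,0,0],[1,-0.7,0.04,0,0,0,0]]}}

```text
time_s: 52.4
tcp_pos: [0.5101, 0.2793, 0.1454]
tcp_rot: [[-0.05, 0.999, -0.001], [0.999, 0.05, -0.001], [-0.001, -0.001, -1.0]]
force: [-0.6, 0.0, -5.3]
finger_gap: 0.527
finger_force: 41.8
```

Call:
{"fn": "drive_tool", "kwargs": {"increments": [[1,-0.7,0.04,0,0,0,0],[1,-0.7,0.04,0,0,0,0],[1,-0.7,0.04,0,0,0,0],[1,-0.7,0.04,0,0,0,0],[1,-0.7,0.04,0,0,0,0],[1,-0.7,0.04,0,0,0,0],[1,-0.7,0.04,0,0,0,0],[1,-0.7,0.04,0,0,0,0],[1,-0.7,0.04,0,0,0,0],[1,-0.7,0.03,0,0,0,0],[1,-0.7,0,0,0,0,0],[1,-0.5,0,0,0,0,0],[1,-0.34,0,0,0,0,0],[1,-0.25,0,0,0,0,0],[1,-0.15,0,0,0,0,0],[1,0,0,0,0,0,0],[1,0,0,0,0,0,0]]}}

```text
time_s: 54.1
tcp_pos: [0.5359, 0.0148, 0.146]
tcp_rot: [[-0.051, 0.999, -0.0], [0.999, 0.051, 0.0], [0.0, -0.0, -1.0]]
force: [-0.0, -0.3, -4.7]
finger_gap: 0.529
finger_force: 41.8
```

```bash
python3 -c "
from h import *
togo([.5362,.0145,.0867],3)"
```

```text
t 54.1 tcp [0.5359 0.0148 0.146 ] yaw 2.95 tilt [-0.0001  0.0003] units [-0.01  0.01  1.98] rz -0.01 gap 0.529 F [-0.  -0.3 -4.7]
```

Call:
{"fn": "drive_tool", "kwargs": {"increments": [[1,-0.01,0.01,0.2,0,0,0],[1,0,0,0.4,0,0,0],[1,0,0,0.4,0,0,0],[1,0,0,0.35,0,0,0],[1,0,0,0.25,0,0,0],[1,0,0,0.12,0,0,0],[1,0,0,0.06,0,0,0],[1,0,0,0.05,0,0,0],[1,0,0,0.04,0,0,0],[1,0,0,0.03,0,0,0],[1,0,0,0.02,0,0,0],[1,0,0,0,0,0,0],[1,0,0,0,0,0,0]]}}

```text
time_s: 55.4
tcp_pos: [0.5363, 0.0141, 0.0885]
tcp_rot: [[-0.051, 0.999, 0.0], [0.999, 0.051, -0.0], [-0.0, 0.0, -1.0]]
force: [-0.8, -0.1, -4.5]
finger_gap: 0.528
finger_force: 41.8
```

Call:
{"fn": "drive_tool", "kwargs": {"increments": [[1,0,0,0.03,0,0,0],[1,0,0,0.02,0,0,0],[1,0,0,0.02,0,0,0],[1,0,0,0,0,0,0],[1,0,0,0,0,0,0]]}}

```text
time_s: 55.9
tcp_pos: [0.5365, 0.014, 0.0874]
tcp_rot: [[-0.051, 0.999, 0.001], [0.999, 0.051, -0.0], [-0.0, 0.001, -1.0]]
force: [-4.4, -0.6, 9.4]
finger_gap: 0.526
finger_force: 43.2
```

Call:
{"fn": "drive_tool", "kwargs": {"increments": [[0,0,0,0,0,0,0],[-0.5,0,0,0,0,0,0],[-1,0,0,0,0,0,0],[-1,0,0,0,0,0,0],[-1,0,0,0,0,0,0],[-1,0,0,0,0,0,0],[-1,0,0,-0.2,0,0,0],[-1,0,0,-0.5,0,0,0],[-1,0,0,-0.8,0,0,0],[-1,0,0,-0.8,0,0,0],[-1,0,0,-0.7,0,0,0],[-1,0.4,-0.3,-0.4,0,0,0],[-1,0.8,-0.5,0,0,0,0],[-1,0.8,-0.6,0,0,0,0],[-1,0.8,-0.6,0,0,0,0],[-1,0.8,-0.6,0,0,0,0],[-1,0.4,-0.3,0,0,0,0],[-1,0,0,0,0,0,0],[-1,0,0,0,0,0,0],[-1,0,0,0,0,0,0]]}}

```text
time_s: 57.9
tcp_pos: [0.4439, 0.129, 0.1883]
tcp_rot: [[-0.05, 0.999, 0.0], [0.999, 0.05, -0.0], [-0.0, 0.0, -1.0]]
force: [0.2, -0.0, -0.5]
finger_gap: 0.998
finger_force: 0.0
```

Run:
```python
from h import *
togo([.536,.0145,.1],3)
im,d=robot.capture('top'); W=world('top',d); save('end',im)
m=cv2.inRange(cv2.cvtColor(im,cv2.COLOR_RGB2HSV),(5,150,120),(22,255,255))>0
for n,x,y in(('tall .536 .015 .147',.536,.0145),('short .540 -.084 .121',.54,-.086)):
  p=W[m&(abs(W[...,1]-y)<.045)&(abs(W[...,0]-x)<.05)]; t=p[p[:,2]>np.percentile(p[:,2],95)-.006]; print(n,(t.min(0)+t.max(0))/2)
p=W[(np.hypot(W[...,0]-.508,W[...,1]+.346)<.08)&(abs(W[...,2]-.12)<.006)]; print(cv2.minAreaRect((p[:,:2]*1000).astype(np.float32)),np.median(p[:,2]))
```

```text
t 57.9 tcp [0.4439 0.129  0.1883] yaw 2.89 tilt [ 0.0004 -0.0002] units [-3.97  2.87  2.95] rz -0.02 gap 0.998 F [ 0.2 -0.  -0.5]
tall .536 .015 .147 [0.53471503 0.0148596  0.14780474]
short .540 -.084 .121 [ 0.53971395 -0.08631319  0.11966133]
((508.0404052734375, -344.39434814453125), (49.889461517333984, 81.39834594726562), 17.170316696166992) 0.1200840383476561
```

View pics/end.png

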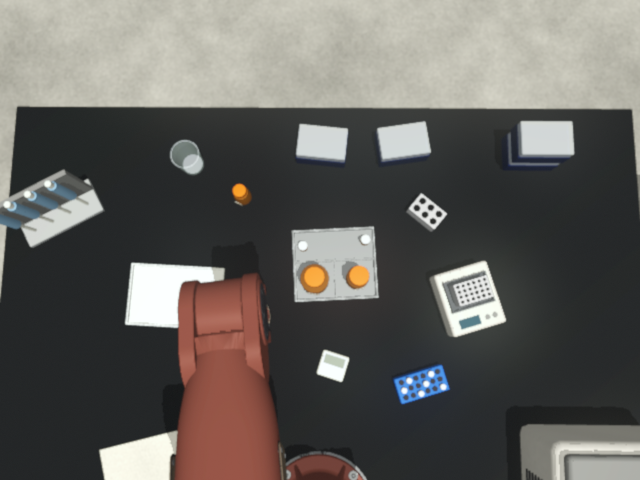

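Both bottles stand in their original pockets at (314,278) and (357,276). The block is in the heater frame at (471,290), and the bystanders have not moved.

```bash
python3 -c "
from station import robot
print(robot.close_job())"
```

```text
the job is handed in; nothing more can be done
None
```

Job handed in at about 58 s: by the last camera check the block sits flat in the heater recess and both bottles stand within about 3 mm of their original places in the rack; the judge's verdict was not shown.

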